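Cover the roasting tin, send it into the bench oven and latch the door

TASK

Put the roasting tin's own lid on it, squarely seated, where it stands on the pulled-out oven shelf; then push the shelf fully home and swing the oven door shut until it snaps past its catch and stays flush. The catch needs a firm push near the door's free edge, but do not slam the door or force anything, and leave everything else on the counter where it is.

Things in the scene. Friction and masses are not known exactly. Their poses are not given: they have to be found in the camera images.
- oven: Bench oven, brushed metal, fixed, 280 deep x 408 wide x 240 high. Origin on the counter, in the oven's front plane, under the middle of its opening; x points into the oven, y to the left as you face it, z up. The opening is 270 wide (y -135 to 135), z 45 to 218; right of it a control column (y -143 to -243).
- door (a joint): Angle of the oven door, rad: 0 = fully shut and flush, grows as it opens towards the robot (about 1.4 to 1.6 at the start). From about 0.05 a sprung roller catch stops a light push; 10 to 20 N at 220 mm from the hinge snaps past it, and the catch then holds the door at 0. The door stays where it is left.
- door_hinge (a point): Lower end of the door's upright hinge line, at the left edge of the opening (oven frame 0, 135, 45 mm). Its axes turn with the door: the door runs from here along -y to its free edge; -x is outward from its outer face. The door is a white hollow frame with a window, 270 wide, 190 high, 55 deep: the outer face lies 55 from the hinge line along -x.
- door_corner (a point): Outer upper corner of the door at its free edge: on the outer face, 270 from the hinge, 235 above the counter. Axes as door_hinge. A vertical bar handle stands 35 off the face, 240 from the hinge, from 72 to 158 above the counter; above it the face is plain.
- rack (a joint): How far the wire shelf is pulled out, m: 0 = fully home against its stop, about 0.15 to 0.16 at the start. It slides along the oven's x with about 3 N.
- rack_bar (a point): Middle of the steel push bar at the front of the wire shelf: 12 diameter, 120 long along the oven's y, 85 above the counter, 37 in front of the shelf's low front lip. When the shelf is home the bar still stands 37 in front of the oven's front plane (the hollow door takes it). Axes as the oven's.
- tin: Rectangular roasting tin, black enamel with cream inside, 120 (x) x 180 (y) x 55 high, walls 3, standing on the wire shelf (shelf surface 77 above the counter). Origin at the centre of its underside. Not to be grasped; it travels with the shelf.
- tin_lid: The tin's lid: black plate 126 (x) x 186 (y) x 6, under it a cream locating block 100 x 160 x 8 that drops inside the tin, on top a pale wooden grip 50 (x) x 16 (y) x 30 high. Origin at the centre of the block's underside: seated, it is 47 above the tin's origin; plate top at 14, grip top at 44. A half turn makes no difference.
- lid_grip (a point): Centre of the wooden grip of the tin's lid, 35 above the lid's origin; the fingers close across it along its y (16 wide).
- pot_lid: Round steel lid of 164 diameter with a black knob; belongs to the pot, not to the tin: leave it. Origin at the centre of its underside.
- pot: Round steel pot, 160 diameter, 100 high. Bystander; origin at the centre of its underside.
- plates: Stack of cream plates, 184 diameter, 42 high. Bystander; origin at the centre of its underside.
- tumbler: Drinking glass, 72 diameter, 100 high. Bystander; origin at the centre of its underside.
- oil: Green glass oil bottle, 64 diameter, 220 high. Bystander; origin at the centre of its underside.
- spoon: Steel spoon 200 long lying on the counter. Bystander; origin under its middle.
- bowl: White bowl, 130 diameter, 50 high. Bystander; origin at the centre of its underside.
Not all that is in view belongs to the job. Leave any turquoise look-alike of the tin_lid alone.

How it is judged:
By the outcome, as a careful person would: the job done as asked, in the order asked, and still so for the second after the job is handed in, with the robot touching nothing.
It also fails if it takes over 72 s, if anything falls off the work surface, if the arm or the gripper's body presses on something with over 40 N, if the wrist force passes 120 N, or if a joint passes its speed limit or range.

ROBOT

A 7-joint arm with a two-finger parallel gripper is mounted at the origin on the work surface. World frame = base frame: x ahead of the robot, y to its left, z up, the work surface at z = 0. Lengths are in m, angles in rad, forces in N, time in s.
With the tool pointing down it reaches from about 0.4 to 0.875 m from the base axis. Payload 6.5 kg.
Tool frame: the origin (TCP) lies midway between the tips of the shut fingers; the grasp point (between the pads) lies grasp_offset behind it (grasp_offset is the distance from the TCP to the grasp point, in m); z points along the fingers, y is the line along which they close (so a half turn about z gives the same grasp; the last joint's range is limited). The gripper opens to 85 mm and grips with 20 to 120 N. Pads are 22 mm wide; open, the fingers measure 114 mm over their backs; the gripper's body (76 mm by 85 mm) begins 54 mm behind the grasp point. The pads swing forward as they close: fully open they stand 13 mm farther back than shut.
Start: joints at [-1.299, 0.536, -0.004, 1.538, 0.003, 1.067, -0.071], TCP at [0.215, 0.613, 0.231] pointing down, gripper open.
Joint ranges: [-2.7, 2.7], [-0.37, 2.16], [-1.27, 1.26], [0.24, 2.4], [-1.31, 4.45], [0.19, 1.91], [-2.76, 2.76]. Speed limits (rad/s): [2.39, 2.39, 3.14, 3.14, 3.14, 3.14, 3.14].

INTERFACE

Orientations are given as a 3x3 rotation matrix whose columns are the frame's x, y, z axes.
In Python, from cell import get_obs, camera, get_calibration, sign_off, grasp_offset gives the robot as it stands. The module is installed in compiled form; this text tells all that it offers.
- The arm moves only by the tool carry_out, never from a script. Its argument "plan" is a list of rows, each an object of numbers: "x", "y", "z": the shift along the tool's x, y, z in mm; "ax", "ay", "az": the turn, a rotation vector about the tool's x, y, z in degrees; "grip": the opening, from -1 (shut) to 1 (fully open). A call has 1 to 5 rows; each row shifts and turns the commanded pose from where the row before left it, along the tool's axes as they then stand; what a row does not reach is not made up. A row lasts 1/12 s, in which the tool goes at most 41.7 mm and 7.16 degrees, less where a joint would pass 70% of its speed; a pose out of reach is approached as far as the arm can. A call is refused whole if a number of a shift passes 41.7 or a number of a turn 7.16, either way. A call with a gripper value outside its range is refused whole. The fingers move at their own pace and stop on an object; "newtons" is the grip in N (left out, the last holds). Time passes only in rows, so rows that do not move let the fingers close. It gives the time, the measured TCP pose, the force, the opening and the grip force at its end, in the units of the state.
- get_obs(): the state, without advancing time (a new reading comes with each control period).
- camera(name): name is "scene" or "top"; returns the picture (400x640x3 uint8, red, green, blue); there is no depth.
- get_calibration(name): a dict with "intrinsics" (3x3 intrinsics, pixels), "camera_from_world" (4x4, takes a point from world to camera coordinates). Camera axes: x right, y up, looking along -z (the intrinsics and any distortion apply to the point x, -y, -z); pixel columns grow to the right and rows downward; lengths in m; the calibration is good to about 2 mm. A picture is of the moment at which its call begins. get_calibration takes no time and is no camera call.
- sign_off(): hands the job in; it is judged then, once.
The state is a dict: "clock": time; "q": joint angles; "dq": joint speeds; "tau": joint torques, N m; "position": TCP position; "orientation": TCP orientation; "ft_force": force on the tool from outside, world axes, zero at the start; "wrist_torque": the same for the moment, N m; "finger_gap": opening from 0.0 (shut) to 1.0 (fully open); "grasp_force": force on a finger pad.
Only numpy, scipy, OpenCV 4.12 (cv2) and the standard library are available. Lean on these libraries where they do the work, as an engineer would, in place of code of your own. Each camera call takes 0.05 s, during which the arm holds its last target. There are 200 camera calls.

## Working session

There is one attempt and no reset: what is moved stays moved. The work goes in short steps, Python scripts to look and compute and a tool call to move; the robot and the scene stay as the last step left them, time stands still between calls to the robot, and variables do not carry over. Pictures are saved under pics/ and viewed, at most 10 in all, crops included, and the job is handed in when it is done.

Besides the shell and the picture viewer there is one more tool, called by a JSON object that holds its "method" and its "body", one argument or row to a line. carry_out: Moves the arm, as the interface text tells. Its arguments: {"type":"object","properties":{"plan":{"type":"array"},"newtons":{"type":"number"}},"required":["plan"]}

```bash
mkdir -p pics; python3 - <<'E'
from cell import *
import cv2,numpy as np
for n in("scene","top"):
    im=camera(n); cv2.imwrite(f"pics/{n}0.png",im[...,::-1])
    c=get_calibration(n); print(n,c)
o=get_obs(); print(o, grasp_offset)
E
```

```text
scene {'intrinsics': array([[425.36033181,   0.        , 324.02846889],
       [  0.        , 425.36033181, 198.16709425],
       [  0.        ,   0.        ,   1.        ]]), 'camera_from_world': array([[ 0.46337799,  0.88615287, -0.00373165, -0.21066303],
       [-0.84016994,  0.44066425,  0.31611628,  0.3499495 ],
       [ 0.28177175, -0.14334611,  0.94871311, -1.65643317],
       [ 0.        ,  0.        ,  0.        ,  1.        ]])}
top {'intrinsics': array([[375.37655651,   0.        , 317.07291937],
       [  0.        , 375.37655651, 201.20060369],
       [  0.        ,   0.        ,   1.        ]]), 'camera_from_world': array([[-9.50768757e-03, -9.99873469e-01,  1.27534424e-02,
        -2.98850260e-04],
       [ 9.96523929e-01, -8.41869121e-03,  8.28805405e-02,
        -4.62279330e-01],
       [-8.27626862e-02,  1.34971128e-02,  9.96477880e-01,
        -1.34946715e+00],
       [ 0.00000000e+00,  0.00000000e+00,  0.00000000e+00,
         1.00000000e+00]])}
{'clock': 0.1, 'q': array([-1.29919408,  0.53710842, -0.00443817,  1.53875753,  0.00261413,
        1.06728631, -0.07124852]), 'dq': array([-1.59283503e-03, -6.49158503e-04,  8.84117761e-04, -2.90367624e-03,
        1.05011814e-03, -9.05849875e-05, -9.80980560e-04]), 'tau': array([ 1.40323678e-03, -5.84568608e+01,  1.05114061e+00, -2.59778881e+01,
        1.25984990e-02,  4.60897456e-03,  6.39390322e-06]), 'position': array([0.21525116, 0.61273289, 0.23049557]), 'orientation': array([[-9.43495142e-01,  3.31386124e-01, -3.92910708e-04],
       [ 3.31386332e-01,  9.43493953e-01, -1.50345058e-03],
       [-1.27513783e-04, -1.54870355e-03, -9.99998793e-01]]), 'ft_force': array([-0.12391644, -0.28030601,  0.04826222]), 'wrist_torque': array([-0.00066568,  0.02945134, -0.00315207]), 'grasp_force': 0.0, 'finger_gap': 1.0008635901531557} 0.0187
```

View pics/scene0.png

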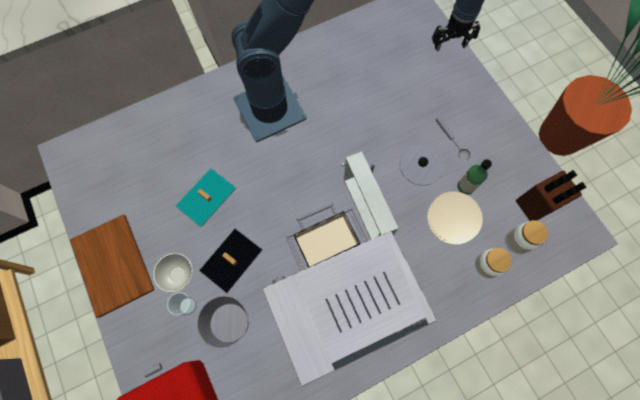

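View pics/top0.png

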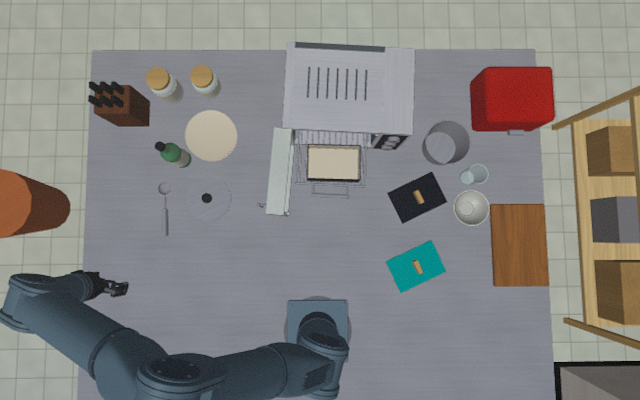

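The scene shows these lid candidates:
- Black plate with wooden grip: top (417,197), scene (231,260).
- Turquoise look-alike: top (416,266), scene (206,197).
- Round pot lid: top (207,198), scene (423,163).

I choose the black rectangular one. The tin is at top (334,162), the rack bar at about (330,188), and the door at top (280,170).

```bash
cat > h.py <<'E'
from cell import *
import cv2,numpy as np
C={n:get_calibration(n) for n in("scene","top")}
def ray(n,p):
    c=C[n];K=c["intrinsics"];M=c["camera_from_world"];R=M[:3,:3];t=M[:3,3]
    d=np.linalg.inv(K)@[p[0],p[1],1.];d=R.T@(d*[1,-1,-1]);return -R.T@t,d/np.linalg.norm(d)
def plane(n,p,z):
    o,d=ray(n,p);return o+d*(z-o[2])/d[2]
def tri(ps,pt):
    o1,d1=ray("scene",ps);o2,d2=ray("top",pt)
    s=np.linalg.lstsq(np.c_[d1,-d2],o2-o1,rcond=None)[0]
    a=o1+s[0]*d1;b=o2+s[1]*d2;return (a+b)/2,np.linalg.norm(a-b)
def proj(n,X):
    c=C[n];q=(c["camera_from_world"]@np.r_[X,1])[:3]*[1,-1,-1];q=c["intrinsics"]@q;return q[:2]/q[2]
def blob(m,roi):
    x0,y0,x1,y1=roi;k=np.zeros(m.shape,np.uint8);k[y0:y1,x0:x1]=m[y0:y1,x0:x1]*255
    cs=cv2.findContours(k,0,1)[0];c=max(cs,key=cv2.contourArea);return c
def cen(c):
    M=cv2.moments(c);return np.array([M["m10"],M["m01"]])/M["m00"]
E
python3 - <<'E'
from h import *
I={n:cv2.imread(f"pics/{n}0.png") for n in("scene","top")}
R={"scene":dict(lid=(190,220,275,300),tin=(285,200,370,275)),"top":dict(lid=(380,165,455,230),tin=(300,138,370,188))}
out={}
for n in I:
    im=I[n];b,g,r=[im[...,i].astype(int) for i in range(3)]
    grip=(r-b>50)&(r>120); black=(im.max(2)<60)
    cream=(r-b>18)&(r>150)
    G=blob(grip,R[n]["lid"]);L=blob(black|grip,R[n]["lid"]);T=blob(cream,R[n]["tin"])
    print(n,"grip",cv2.minAreaRect(G),"\nlid",cv2.minAreaRect(L),"\ntin",cv2.minAreaRect(T))
    out[n]=(G,L,T)
for i,k in enumerate(("grip","lid","tin")):
    print(k,tri(cv2.minAreaRect(out["scene"][i])[0],cv2.minAreaRect(out["top"][i])[0]), tri(cen(out["scene"][i]),cen(out["top"][i])))
for n,h in(("scene",.014),("top",.014)):
    print(n,"lid corners",[plane(n,p,h)[:2].round(4) for p in cv2.boxPoints(cv2.minAreaRect(out[n][1]))])
    print(n,"grip corners",[plane(n,p,.044)[:2].round(4) for p in cv2.boxPoints(cv2.minAreaRect(out[n][0]))])
    a=cv2.approxPolyDP(out[n][2],4,True)[:,0].astype(float)
    print(n,"tin corners",a.tolist(),[plane(n,p,.132)[:2].round(4) for p in a])
a=cv2.resize(I["top"][100:230,245:455],None,fx=3.8,fy=3.8,interpolation=cv2.INTER_CUBIC)
b=cv2.resize(I["scene"][145:300,190:400],None,fx=3.8,fy=3.8,interpolation=cv2.INTER_CUBIC)
cv2.imwrite("pics/ct.png",a);cv2.imwrite("pics/cs.png",b)
E
```

```text
scene grip ((228.65853881835938, 257.92681884765625), (13.743291854858398, 4.372865676879883), 38.65980529785156) 
lid ((230.2277374267578, 259.7772216796875), (35.109519958496094, 55.23241424560547), 39.28940963745117) 
tin ((326.22802734375, 240.92208862304688), (31.668655395507812, 52.00046157836914), 64.79888153076172)
top grip ((418.79998779296875, 196.6000213623047), (13.41640853881836, 4.472135543823242), 63.43495178222656) 
lid ((416.70001220703125, 196.90000915527344), (33.541019439697266, 48.746280670166016), 63.43495178222656) 
tin ((332.5, 163.0), (30.0, 49.0), 90.0)
grip (array([ 0.47433915, -0.37292632,  0.03547666]), np.float64(0.0008254001538276055)) (array([ 0.47439142, -0.37264425,  0.03655252]), np.float64(0.0009552264831176343))
lid (array([ 0.47562109, -0.37344045,  0.00821709]), np.float64(0.001902200263911548)) (array([ 0.47562423, -0.37456734,  0.00398009]), np.float64(0.0013429475194929427))
tin (array([ 0.58784812, -0.05952975,  0.09653909]), np.float64(0.002868747241247304)) (array([ 0.58770379, -0.06049469,  0.09629067]), np.float64(0.0021544058056762625))
[... 180 characters left out ...]
([ 0.4515, -0.3761]), array([ 0.4949, -0.3558]), array([ 0.5012, -0.3685])]
scene tin corners [[342.0, 217.0], [297.0, 238.0], [310.0, 266.0], [355.0, 244.0]] [array([0.548 , 0.0175]), array([ 0.5426, -0.1428]), array([ 0.6416, -0.1467]), array([0.6456, 0.0117])]
top lid corners [array([ 0.4915, -0.2633]), array([ 0.5712, -0.427 ]), array([ 0.4594, -0.4785]), array([ 0.3809, -0.3155])]
top grip corners [array([ 0.4919, -0.3526]), array([ 0.4991, -0.3673]), array([ 0.4555, -0.3875]), array([ 0.4484, -0.3729])]
top tin corners [[309.0, 149.0], [308.0, 177.0], [357.0, 178.0], [357.0, 149.0]] [array([0.6303, 0.0227]), array([0.5348, 0.0268]), array([ 0.5301, -0.1381]), array([ 0.6292, -0.1399])]
```

View pics/ct.png

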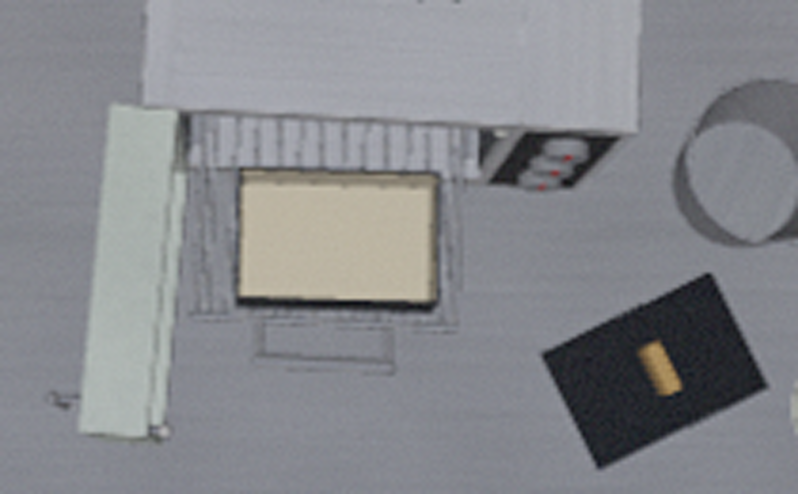

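View pics/cs.png

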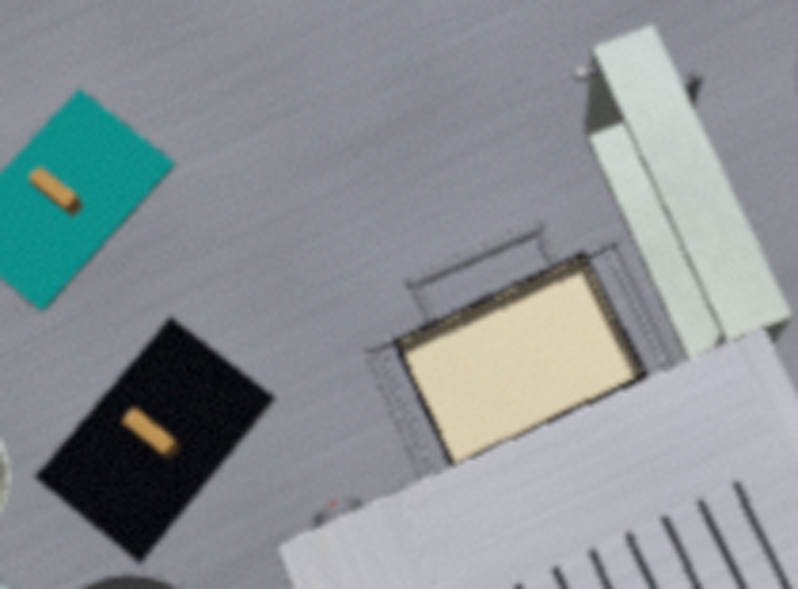

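The crops confirm the choice: the black rectangular plate with a wooden grip is the lid, and the turquoise one is set apart from it. In the top crop the tin rim runs from (240,170) to (439,300). The door's top face has its outer free corner at (80,432), and the rack bar spans (255,356) to (393,372). Next I compute the points.

```bash
python3 - <<'E'
from h import *
T=lambda u,v:((u+.5)/3.8-.5+245,(v+.5)/3.8-.5+100)
S=lambda u,v:((u+.5)/3.8-.5+190,(v+.5)/3.8-.5+145)
P=dict(doorO=((653,25),(80,432)),doorI=((593,48),(148,436)),doorHingeO=((790,318),(108,105)),
 ovenR=((280,548),(637,131)),barL=((541,231),(256,356)),barR=((409,286),(393,372)),
 tinNL=((583,255),(238,300)),tinNR=((400,343),(437,303)),tinFL=((643,377),(240,170)),tinFR=((452,463),(439,172)))
for k,(s,t) in P.items():
    x,e=tri(S(*s),T(*t));print(k,x.round(4),round(e*1000,1))
for k,z in dict(tinNL=.132,tinNR=.132,tinFL=.132,tinFR=.132,barL=.085,barR=.085,doorO=.235,doorI=.235,doorHingeO=.235,ovenR=.24).items():
    print(k,"top",plane("top",T(*P[k][1]),z)[:2].round(4),"scene",plane("scene",S(*P[k][0]),z)[:2].round(4))
im=cv2.imread("pics/top0.png").astype(float).mean(2)
print("rows",list(zip(range(142,186),im[142:186,320:348].mean(1).round().astype(int))))
print("cols",list(zip(range(303,364),im[155:172,303:364].mean(0).round().astype(int))))
print("bar",[ (c,list(im[185:202,c-2:c+3].mean(1).round().astype(int))) for c in(318,330,342)])
print("ovenedge",plane("top",T(637,131),.24),plane("top",T(200,109),.24))
E
```

```text
doorO [0.4091 0.1573 0.2304] 1.9
doorI [0.4053 0.1023 0.2334] 2.1
doorHingeO [0.6784 0.133  0.2268] 2.8
ovenR [ 0.6535 -0.2999  0.2329] 3.8
barL [0.4848 0.0144 0.0835] 1.2
barR [ 0.4708 -0.1121  0.067 ] 2.3
tinNL [0.5312 0.0301 0.1218] 1.4
tinNR [ 0.5274 -0.1459  0.1238] 4.4
tinFL [0.6491 0.0259 0.1186] 1.9
tinFR [ 0.6419 -0.1509  0.1368] 1.3
tinNL top [0.5294 0.0293] scene [0.534 0.029]
tinNR top [ 0.5254 -0.1469] scene [ 0.5304 -0.1443]
tinFL top [0.6462 0.0267] scene [0.6508 0.0228]
tinFR top [ 0.6433 -0.1509] scene [ 0.6408 -0.1513]
barL top [0.4844 0.0138] scene [0.4855 0.0147]
barR top [ 0.4687 -0.1114] scene [ 0.4763 -0.1122]
doorO top [0.4085 0.1559] scene [0.4111 0.1569]
doorI top [0.4048 0.1012] scene [0.4063 0.1029]
doorHingeO top [0.6766 0.1334] scene [0.6792 0.1294]
ovenR top [ 0.6509 -0.2997] scene [ 0.6556 -0.2976]
rows [(142, np.int64(158)), (143, np.int64(151)), (144, np.int64(110)), (145, np.int64(95)), (146, np.int64(129)), (147, np.int64(125)), (148, np.int64(141)), (149, np.int64(172)), (150, np.int64(177)), (151, np.int64(177)), (152, np.int64(176)), (153, np.in
[... 2235 characters left out ...]
p.int64(135), np.int64(136), np.int64(140), np.int64(139), np.int64(139), np.int64(139)]), (330, [np.int64(138), np.int64(139), np.int64(139), np.int64(137), np.int64(139), np.int64(138), np.int64(139), np.int64(138), np.int64(129), np.int64(109), np.int64(135), np.int64(135), np.int64(128), np.int64(138), np.int64(138), np.int64(138), np.int64(139)]), (342, [np.int64(140), np.int64(122), np.int64(139), np.int64(136), np.int64(136), np.int64(136), np.int64(137), np.int64(137), np.int64(135), np.int64(116), np.int64(120), np.int64(139), np.int64(132), np.int64(127), np.int64(139), np.int64(138), np.int64(138)])]
ovenedge [ 0.65093883 -0.29971193  0.24      ] [0.67143038 0.05787145 0.24      ]
```

{"method": "carry_out", "body": {
  "plan": [
    {"x":0,"y":-10,"z":-35},
    {"x":-20,"y":-10,"z":-35,"az":1.8},
    {"x":-40,"y":-3,"z":-30,"az":3.6},
    {"x":-40,"y":-3,"az":3.6},
    {"x":-40,"y":-3,"az":3.6}
  ]
}}

```text
validation failed for argument at $.pl...
```

{"method": "carry_out", "body": {
  "plan": [
    {"x":-40,"y":-3,"az":3.6},
    {"x":-40,"y":-3,"az":3.6},
    {"x":-40,"y":-3,"az":3.6},
    {"x":-40,"y":-3,"az":3.6},
    {"x":-40,"y":-3,"az":3.6}
  ]
}}

```text
validation failed for argument at $.pl...
```

{"method": "carry_out", "body": {
  "plan": [
    {"x":-40,"y":-2,"az":3.6},
    {"x":-40,"y":-2,"az":3.6},
    {"x":-40,"y":-2,"az":3.6},
    {"x":-40,"y":-2,"az":3.6},
    {"x":-40,"y":-2,"az":3.6}
  ]
}}

```text
validation failed for argument at $.pl...
```

```bash
cat >> h.py <<'E'
def rem(t,yaw):  # remaining shift (tool axes, mm) and az (deg) to TCP t with tool-y at yaw deg
    o=get_obs();R=o["orientation"];d=R.T@(np.array(t)-o["position"])*1e3
    c=np.degrees(np.arctan2(R[1,1],R[0,1]));az=-((yaw-c+180)%360-180)
    print("clock",round(o["clock"],2),"pos",o["position"].round(4),"tooly",c.round(1),"zax",R[:,2].round(3),"rem",d.round(1),"az",az.round(1),"F",o["ft_force"].round(1),"gap",round(o["finger_gap"],3),"gf",round(o["grasp_force"],1))
E
python3 - <<'E'
from h import *
rem((.475,-.3725,.12),-64.2)
im=cv2.imread("pics/top0.png").astype(float).mean(2)
def edge(p,lv=110): # first crossing
    i=np.where((p[:-1]-lv)*(p[1:]-lv)<0)[0][0];return i+(lv-p[i])/(p[i+1]-p[i])
cs=np.arange(313,353)
near=[176+edge(im[176:183,c]) for c in cs]
far=[]
for c in cs: # 50% between dim inner wall and dark rim
    far.append(np.argmin(im[142:149,c])+142)
rs=np.arange(152,175)
print("near",np.polyfit(cs,near,1),"far",np.polyfit(cs,far,1))
a=np.polyfit(cs,near,1);p=[plane("top",(c,np.polyval(a,c)),.132) for c in(313,352)]
print("near line world",p, np.degrees(np.arctan2(*(p[0]-p[1])[:2])))
a=np.polyfit(cs,far,1);p=[plane("top",(c,np.polyval(a,c)),.132) for c in(313,352)]
print("far line world",p, np.degrees(np.arctan2(*(p[0]-p[1])[:2])))
for nm,c0 in(("L",305),("R",356)):
    e=[c0+np.argmin(im[r,c0:c0+6]) for r in rs];a=np.polyfit(rs,e,1)
    p=[plane("top",(np.polyval(a,r),r),.132) for r in(152,174)];d=p[0]-p[1];print(nm,p,np.degrees(np.arctan2(d[1],d[0])))
E
```

```text
clock 0.1 pos [0.2153 0.6127 0.2305] tooly 70.6 zax [-0.    -0.002 -1.   ] rem [-571.6 -843.3  111.9] az 134.8 F [-0.1 -0.3  0. ] gap 1.001 gf 0.0
near [2.56494816e-02 1.69701290e+02] far [3.71482176e-02 1.32198218e+02]
near line world [array([0.53217194, 0.0100174 , 0.132     ]), array([ 0.52777365, -0.12118809,  0.132     ])] 1.9199590906198014
far line world [array([0.64800282, 0.00902015, 0.132     ]), array([ 0.64215625, -0.12315915,  0.132     ])] 2.5326617257483144
L [array([0.62005137, 0.02954164, 0.132     ]), array([0.54497971, 0.03008854, 0.132     ])] -0.4173982480236829
R [array([ 0.61884438, -0.1493699 ,  0.132     ]), array([ 0.54365008, -0.14691617,  0.132     ])] -1.8690021840972422
```

The call failed validation, probably because rows must carry every key. I'll test with complete rows.

{"method": "carry_out", "body": {
  "plan": [
    {"x":0,"y":-10,"z":-35,"ax":0,"ay":0,"az":0,"grip":1},
    {"x":-20,"y":-10,"z":-35,"ax":0,"ay":0,"az":1.8,"grip":1},
    {"x":-40,"y":-3,"z":-30,"ax":0,"ay":0,"az":3.6,"grip":1},
    {"x":-40,"y":-3,"z":0,"ax":0,"ay":0,"az":3.6,"grip":1},
    {"x":-40,"y":-3,"z":0,"ax":0,"ay":0,"az":3.6,"grip":1}
  ]
}}

```text
clock: 0.52
position: [0.3278, 0.5328, 0.3282]
orientation: [[-0.848, 0.53, 0.002], [0.53, 0.848, 0.004], [0.001, 0.004, -1.0]]
ft_force: [1.3, 0.2, -1.4]
finger_gap: 1.001
grasp_force: 0.0
```

{"method": "carry_out", "body": {
  "plan": [
    {"x":-40,"y":-2,"z":0,"ax":0,"ay":0,"az":3.7,"grip":1},
    {"x":-40,"y":-2,"z":0,"ax":0,"ay":0,"az":3.7,"grip":1},
    {"x":-40,"y":-2,"z":0,"ax":0,"ay":0,"az":3.7,"grip":1},
    {"x":-40,"y":-2,"z":0,"ax":0,"ay":0,"az":3.7,"grip":1},
    {"x":-40,"y":-2,"z":0,"ax":0,"ay":0,"az":3.7,"grip":1}
  ]
}}

```text
clock: 0.93
position: [0.4755, 0.3968, 0.3258]
orientation: [[-0.634, 0.773, -0.0], [0.773, 0.634, -0.0], [-0.0, -0.001, -1.0]]
ft_force: [1.8, -0.4, 0.2]
finger_gap: 0.999
grasp_force: 0.0
```

{"method": "carry_out", "body": {
  "plan": [
    {"x":-40,"y":-2,"z":0,"ax":0,"ay":0,"az":3.7,"grip":1},
    {"x":-40,"y":-2,"z":0,"ax":0,"ay":0,"az":3.7,"grip":1},
    {"x":-40,"y":-2,"z":0,"ax":0,"ay":0,"az":3.7,"grip":1},
    {"x":-40,"y":-2,"z":0,"ax":0,"ay":0,"az":3.7,"grip":1},
    {"x":-40,"y":-2,"z":0,"ax":0,"ay":0,"az":3.7,"grip":1}
  ]
}}

```text
clock: 1.35
position: [0.5725, 0.2226, 0.3258]
orientation: [[-0.356, 0.934, -0.0], [0.934, 0.356, -0.0], [-0.0, -0.001, -1.0]]
ft_force: [0.7, -0.7, -0.3]
finger_gap: 0.999
grasp_force: 0.0
```

{"method": "carry_out", "body": {
  "plan": [
    {"x":-40,"y":-2,"z":0,"ax":0,"ay":0,"az":3.7,"grip":1},
    {"x":-40,"y":-2,"z":0,"ax":0,"ay":0,"az":3.7,"grip":1},
    {"x":-40,"y":-2,"z":0,"ax":0,"ay":0,"az":3.7,"grip":1},
    {"x":-40,"y":-2,"z":0,"ax":0,"ay":0,"az":3.7,"grip":1},
    {"x":-40,"y":-2,"z":0,"ax":0,"ay":0,"az":3.7,"grip":1}
  ]
}}

```text
clock: 1.77
position: [0.6092, 0.0266, 0.3259]
orientation: [[-0.041, 0.999, -0.0], [0.999, 0.041, -0.0], [-0.0, -0.0, -1.0]]
ft_force: [1.6, 0.8, -0.7]
finger_gap: 0.999
grasp_force: 0.0
```

{"method": "carry_out", "body": {
  "plan": [
    {"x":-40,"y":-2,"z":0,"ax":0,"ay":0,"az":3.7,"grip":1},
    {"x":-40,"y":-2,"z":0,"ax":0,"ay":0,"az":3.7,"grip":1},
    {"x":-40,"y":-2,"z":0,"ax":0,"ay":0,"az":3.7,"grip":1},
    {"x":-40,"y":-2,"z":0,"ax":0,"ay":0,"az":3.7,"grip":1},
    {"x":-40,"y":-2,"z":0,"ax":0,"ay":0,"az":3.7,"grip":1}
  ]
}}

```text
clock: 2.18
position: [0.5819, -0.1708, 0.3259]
orientation: [[0.278, 0.961, -0.0], [0.961, -0.278, -0.0], [-0.0, -0.0, -1.0]]
ft_force: [0.1, -0.2, 0.1]
finger_gap: 1.0
grasp_force: 0.0
```

```bash
python3 - <<'E'
from h import *
rem((.475,-.3725,.10),-64.2)
E
```

```text
clock 2.18 pos [ 0.5819 -0.1708  0.3259] tooly -16.1 zax [-0. -0. -1.] rem [-223.4  -46.6  225.9] az 48.1 F [ 0.1 -0.2  0.1] gap 1.0 gf 0.0
```

{"method": "carry_out", "body": {
  "plan": [
    {"x":-37,"y":-8,"z":10,"ax":0,"ay":0,"az":0,"grip":1},
    {"x":-37,"y":-8,"z":20,"ax":0,"ay":0,"az":0,"grip":1},
    {"x":-37,"y":-8,"z":20,"ax":0,"ay":0,"az":0,"grip":1},
    {"x":-37,"y":-8,"z":20,"ax":0,"ay":0,"az":0,"grip":1},
    {"x":-37,"y":-7,"z":20,"ax":0,"ay":0,"az":0,"grip":1}
  ]
}}

```text
clock: 2.6
position: [0.4946, -0.3338, 0.2373]
orientation: [[0.275, 0.962, -0.0], [0.962, -0.275, 0.0], [0.0, -0.0, -1.0]]
ft_force: [0.6, -0.2, 0.2]
finger_gap: 1.004
grasp_force: 0.0
```

{"method": "carry_out", "body": {
  "plan": [
    {"x":-37,"y":-7,"z":20,"ax":0,"ay":0,"az":0,"grip":1},
    {"x":0,"y":0,"z":20,"ax":0,"ay":0,"az":7,"grip":1},
    {"x":0,"y":0,"z":20,"ax":0,"ay":0,"az":7,"grip":1},
    {"x":0,"y":0,"z":20,"ax":0,"ay":0,"az":7,"grip":1},
    {"x":0,"y":0,"z":20,"ax":0,"ay":0,"az":7,"grip":1}
  ]
}}

```text
clock: 3.02
position: [0.479, -0.3657, 0.1375]
orientation: [[0.699, 0.715, -0.0], [0.715, -0.699, 0.0], [-0.0, -0.001, -1.0]]
ft_force: [0.9, -0.2, -0.4]
finger_gap: 0.998
grasp_force: 0.0
```

{"method": "carry_out", "body": {
  "plan": [
    {"x":0,"y":0,"z":20,"ax":0,"ay":0,"az":7,"grip":1},
    {"x":0,"y":0,"z":15,"ax":0,"ay":0,"az":7,"grip":1},
    {"x":0,"y":0,"z":0,"ax":0,"ay":0,"az":6,"grip":1},
    {"x":0,"y":0,"z":0,"ax":0,"ay":0,"az":0,"grip":1},
    {"x":0,"y":0,"z":0,"ax":0,"ay":0,"az":0,"grip":1}
  ]
}}

```text
clock: 3.43
position: [0.4793, -0.3657, 0.1035]
orientation: [[0.897, 0.442, -0.001], [0.442, -0.897, -0.0], [-0.001, -0.0, -1.0]]
ft_force: [0.3, 0.8, -0.2]
finger_gap: 0.994
grasp_force: 0.0
```

```bash
python3 - <<'E'
from h import *
rem((.475,-.3725,.019),-64.2)
E
```

```text
clock 3.43 pos [ 0.4793 -0.3657  0.1035] tooly -63.8 zax [-0.001 -0.    -1.   ] rem [-6.8  4.2 84.5] az 0.4 F [ 0.3  0.8 -0.2] gap 0.994 gf 0.0
```

{"method": "carry_out", "body": {
  "plan": [
    {"x":-7,"y":4,"z":20,"ax":0,"ay":0,"az":0.4,"grip":1},
    {"x":0,"y":0,"z":25,"ax":0,"ay":0,"az":0,"grip":1},
    {"x":0,"y":0,"z":20,"ax":0,"ay":0,"az":0,"grip":1},
    {"x":0,"y":0,"z":14,"ax":0,"ay":0,"az":0,"grip":1},
    {"x":0,"y":0,"z":5,"ax":0,"ay":0,"az":0,"grip":0}
  ],
  "newtons": 50
}}

```text
clock: 3.85
position: [0.4743, -0.3716, 0.0183]
orientation: [[0.901, 0.435, -0.001], [0.435, -0.901, 0.002], [-0.0, -0.002, -1.0]]
ft_force: [-0.8, 0.3, 0.2]
finger_gap: 0.883
grasp_force: 0.0
```

{"method": "carry_out", "body": {
  "plan": [
    {"x":0,"y":0,"z":0,"ax":0,"ay":0,"az":0,"grip":-0.4},
    {"x":0,"y":0,"z":0,"ax":0,"ay":0,"az":0,"grip":-1},
    {"x":0,"y":0,"z":0,"ax":0,"ay":0,"az":0,"grip":-1},
    {"x":0,"y":0,"z":0,"ax":0,"ay":0,"az":0,"grip":-1},
    {"x":0,"y":0,"z":0,"ax":0,"ay":0,"az":0,"grip":-1}
  ],
  "newtons": 50
}}

```text
clock: 4.27
position: [0.4756, -0.3729, 0.021]
orientation: [[0.901, 0.433, 0.002], [0.433, -0.901, -0.001], [0.001, 0.002, -1.0]]
ft_force: [1.1, 0.1, -0.1]
finger_gap: 0.177
grasp_force: 49.1
```

{"method": "carry_out", "body": {
  "plan": [
    {"x":0,"y":0,"z":0,"ax":0,"ay":0,"az":0,"grip":-1},
    {"x":0,"y":0,"z":0,"ax":0,"ay":0,"az":0,"grip":-1},
    {"x":0,"y":0,"z":0,"ax":0,"ay":0,"az":0,"grip":-1},
    {"x":0,"y":0,"z":0,"ax":0,"ay":0,"az":0,"grip":-1},
    {"x":0,"y":0,"z":0,"ax":0,"ay":0,"az":0,"grip":-1}
  ]
}}

```text
clock: 4.68
position: [0.4756, -0.3729, 0.0209]
orientation: [[0.901, 0.433, 0.002], [0.433, -0.901, -0.001], [0.001, 0.002, -1.0]]
ft_force: [-0.5, -0.1, 5.3]
finger_gap: 0.176
grasp_force: 50.4
```

{"method": "carry_out", "body": {
  "plan": [
    {"x":0,"y":0,"z":-10,"ax":0,"ay":0,"az":0,"grip":-1},
    {"x":0,"y":0,"z":-30,"ax":0,"ay":0,"az":0,"grip":-1},
    {"x":0,"y":0,"z":-40,"ax":0,"ay":0,"az":0,"grip":-1},
    {"x":0,"y":0,"z":-40,"ax":0,"ay":0,"az":0,"grip":-1},
    {"x":0,"y":0,"z":-40,"ax":0,"ay":0,"az":0,"grip":-1}
  ]
}}

```text
clock: 5.1
position: [0.4739, -0.3718, 0.1815]
orientation: [[0.902, 0.432, -0.001], [0.432, -0.902, 0.001], [-0.001, -0.001, -1.0]]
ft_force: [1.5, -0.6, -3.0]
finger_gap: 0.179
grasp_force: 49.4
```

```bash
python3 - <<'E'
from h import *
rem((.588,-.0605,.24),-92.3)
E
```

```text
clock 5.1 pos [ 0.4739 -0.3718  0.1815] tooly -64.4 zax [-0.001  0.001 -1.   ] rem [ 237.4 -231.5  -58.4] az 27.9 F [ 1.5 -0.6 -3. ] gap 0.179 gf 49.4
```

{"method": "carry_out", "body": {
  "plan": [
    {"x":0,"y":0,"z":-15,"ax":0,"ay":0,"az":7,"grip":-1},
    {"x":0,"y":0,"z":-15,"ax":0,"ay":0,"az":7,"grip":-1},
    {"x":0,"y":0,"z":-15,"ax":0,"ay":0,"az":7,"grip":-1},
    {"x":0,"y":0,"z":-14,"ax":0,"ay":0,"az":7,"grip":-1},
    {"x":0,"y":-15,"z":0,"ax":0,"ay":0,"az":0,"grip":-1}
  ]
}}

```text
clock: 5.52
position: [0.475, -0.3608, 0.2421]
orientation: [[0.999, -0.051, 0.003], [-0.051, -0.999, -0.005], [0.003, 0.005, -1.0]]
ft_force: [-0.2, -0.4, -1.6]
finger_gap: 0.173
grasp_force: 49.5
```

{"method": "carry_out", "body": {
  "plan": [
    {"x":10,"y":-30,"z":0,"ax":0,"ay":0,"az":0,"grip":-1},
    {"x":10,"y":-35,"z":0,"ax":0,"ay":0,"az":0,"grip":-1},
    {"x":10,"y":-35,"z":0,"ax":0,"ay":0,"az":0,"grip":-1},
    {"x":10,"y":-35,"z":0,"ax":0,"ay":0,"az":0,"grip":-1},
    {"x":10,"y":-35,"z":0,"ax":0,"ay":0,"az":0,"grip":-1}
  ]
}}

```text
clock: 5.93
position: [0.532, -0.1876, 0.239]
orientation: [[0.999, -0.041, -0.001], [-0.041, -0.999, 0.001], [-0.001, -0.001, -1.0]]
ft_force: [0.4, -1.1, -2.7]
finger_gap: 0.178
grasp_force: 49.4
```

{"method": "carry_out", "body": {
  "plan": [
    {"x":10,"y":-35,"z":0,"ax":0,"ay":0,"az":0,"grip":-1},
    {"x":10,"y":-35,"z":0,"ax":0,"ay":0,"az":0,"grip":-1},
    {"x":10,"y":-30,"z":0,"ax":0,"ay":0,"az":0,"grip":-1},
    {"x":10,"y":-20,"z":0,"ax":0,"ay":0,"az":0,"grip":-1},
    {"x":10,"y":-10,"z":0,"ax":0,"ay":0,"az":0,"grip":-1}
  ]
}}

```text
clock: 6.35
position: [0.5879, -0.0572, 0.2385]
orientation: [[0.999, -0.036, -0.001], [-0.036, -0.999, 0.002], [-0.001, -0.002, -1.0]]
ft_force: [0.2, 0.5, -2.8]
finger_gap: 0.182
grasp_force: 49.4
```

{"method": "carry_out", "body": {
  "plan": [
    {"x":0,"y":0,"z":0,"ax":0,"ay":0,"az":0,"grip":-1},
    {"x":0,"y":0,"z":0,"ax":0,"ay":0,"az":0,"grip":-1},
    {"x":0,"y":0,"z":0,"ax":0,"ay":0,"az":0,"grip":-1}
  ]
}}

```text
clock: 6.6
position: [0.5868, -0.0639, 0.2389]
orientation: [[0.999, -0.044, -0.001], [-0.044, -0.999, -0.001], [-0.001, 0.001, -1.0]]
ft_force: [0.1, -1.3, -2.2]
finger_gap: 0.172
grasp_force: 49.4
```

```bash
python3 - <<'E'
from h import *
rem((.588,-.0605,.145),-92.3)
t=camera("top");s=camera("scene")
a=cv2.resize(t[110:210,260:400],None,fx=4,fy=4,interpolation=cv2.INTER_CUBIC)[...,::-1]
b=cv2.resize(s[170:290,260:400],None,fx=4,fy=4,interpolation=cv2.INTER_CUBIC)[...,::-1]
cv2.imwrite("pics/c2.png",cv2.resize(np.vstack([a[:,:],b]),None,fx=.68,fy=.68))
E
```

```text
clock 6.6 pos [ 0.5868 -0.0639  0.2389] tooly -92.5 zax [-0.001 -0.001 -1.   ] rem [ 1.1 -3.5 93.9] az -0.2 F [ 0.1 -1.3 -2.2] gap 0.172 gf 49.4
```

View pics/c2.png

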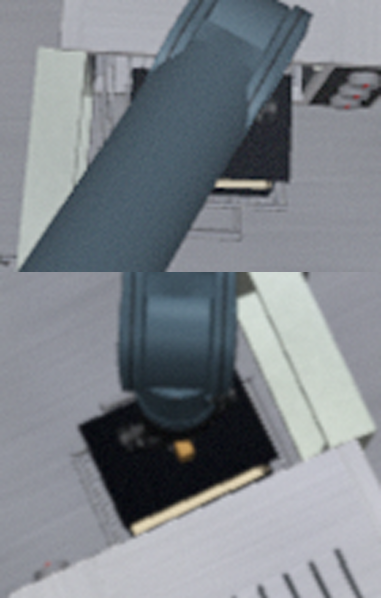

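The lid is held level above the tin, with its near-right corner at top crop (290,182). I check that corner against the expected one before descending.

```bash
python3 - <<'E'
from h import *
f=lambda u,v:((u/.68+.5)/4-.5+260,(v/.68+.5)/4-.5+110)
p=plane("top",f(290,182),.232);print(p)
q=(f(80,272+156)[0],(0));g=lambda u,v:((u/.68+.5)/4-.5+260,((v-272)/.68+.5)/4-.5+170)
for uv in((80,426),(131,531),(278,458)):print(plane("scene",g(*uv),.232))
c,s=np.cos(np.radians(-2.5)),np.sin(np.radians(-2.5))
for d in((-63,-93),(63,-93),(63,93)):print("exp",.5868+(c*d[0]-s*d[1])/1e3,-.0639+(s*d[0]+c*d[1])/1e3)
E
```

```text
[ 0.51999716 -0.15469586  0.232     ]
[ 0.52332837 -0.15256777  0.232     ]
[ 0.65195923 -0.15522689  0.232     ]
[0.65521055 0.02193709 0.232     ]
exp 0.5198033590153667 -0.1540634632030966
exp 0.6456834349346807 -0.15955950601112895
exp 0.6537966409846333 0.026263463203096596
```

{"method": "carry_out", "body": {
  "plan": [
    {"x":1,"y":-3,"z":10,"ax":0,"ay":0,"az":0,"grip":-1},
    {"x":0,"y":0,"z":20,"ax":0,"ay":0,"az":0,"grip":-1},
    {"x":0,"y":0,"z":15,"ax":0,"ay":0,"az":0,"grip":-1},
    {"x":0,"y":0,"z":5,"ax":0,"ay":0,"az":0,"grip":-1},
    {"x":0,"y":0,"z":0,"ax":0,"ay":0,"az":0,"grip":-1}
  ]
}}

```text
clock: 7.12
position: [0.5875, -0.0589, 0.1871]
orientation: [[0.999, -0.042, -0.003], [-0.042, -0.999, 0.0], [-0.003, 0.0, -1.0]]
ft_force: [-0.0, -0.4, -3.1]
finger_gap: 0.18
grasp_force: 49.3
```

{"method": "carry_out", "body": {
  "plan": [
    {"x":0,"y":1,"z":15,"ax":0,"ay":0,"az":0,"grip":-1},
    {"x":0,"y":0,"z":10,"ax":0,"ay":0,"az":0,"grip":-1},
    {"x":0,"y":0,"z":6,"ax":0,"ay":0,"az":0,"grip":-1},
    {"x":0,"y":0,"z":4,"ax":0,"ay":0,"az":0,"grip":-1},
    {"x":0,"y":0,"z":3,"ax":0,"ay":0,"az":0,"grip":-1}
  ]
}}

```text
clock: 7.53
position: [0.5888, -0.0598, 0.1506]
orientation: [[0.999, -0.041, -0.0], [-0.041, -0.999, -0.0], [-0.0, 0.0, -1.0]]
ft_force: [-0.5, -0.4, -3.2]
finger_gap: 0.174
grasp_force: 49.4
```

{"method": "carry_out", "body": {
  "plan": [
    {"x":0,"y":0,"z":2,"ax":0,"ay":0,"az":0,"grip":-1},
    {"x":0,"y":0,"z":1,"ax":0,"ay":0,"az":0,"grip":-1},
    {"x":0,"y":0,"z":0,"ax":0,"ay":0,"az":0,"grip":-1},
    {"x":0,"y":0,"z":0,"ax":0,"ay":0,"az":0,"grip":-1}
  ]
}}

```text
clock: 7.87
position: [0.589, -0.0598, 0.1481]
orientation: [[0.999, -0.041, 0.0], [-0.041, -0.999, -0.0], [0.0, 0.0, -1.0]]
ft_force: [-0.3, -0.6, -3.3]
finger_gap: 0.177
grasp_force: 49.4
```

{"method": "carry_out", "body": {
  "plan": [
    {"x":0,"y":0,"z":1,"ax":0,"ay":0,"az":0,"grip":-1},
    {"x":0,"y":0,"z":1,"ax":0,"ay":0,"az":0,"grip":-1},
    {"x":0,"y":0,"z":1,"ax":0,"ay":0,"az":0,"grip":-1},
    {"x":0,"y":0,"z":0,"ax":0,"ay":0,"az":0,"grip":-1},
    {"x":0,"y":0,"z":0,"ax":0,"ay":0,"az":0,"grip":-1}
  ]
}}

```text
clock: 8.28
position: [0.5889, -0.0598, 0.1449]
orientation: [[0.999, -0.041, 0.0], [-0.041, -0.999, 0.0], [0.0, -0.0, -1.0]]
ft_force: [-0.6, 2.1, -1.0]
finger_gap: 0.173
grasp_force: 49.6
```

{"method": "carry_out", "body": {
  "plan": [
    {"x":0,"y":0,"z":1,"ax":0,"ay":0,"az":0,"grip":-1},
    {"x":0,"y":0,"z":0,"ax":0,"ay":0,"az":0,"grip":-1},
    {"x":0,"y":0,"z":0,"ax":0,"ay":0,"az":0,"grip":-0.4},
    {"x":0,"y":0,"z":0,"ax":0,"ay":0,"az":0,"grip":0},
    {"x":0,"y":0,"z":0,"ax":0,"ay":0,"az":0,"grip":0}
  ]
}}

```text
clock: 8.7
position: [0.5889, -0.0599, 0.1438]
orientation: [[0.999, -0.041, 0.0], [-0.041, -0.999, -0.0], [0.0, 0.0, -1.0]]
ft_force: [-1.0, 0.4, -0.2]
finger_gap: 0.495
grasp_force: 0.0
```

{"method": "carry_out", "body": {
  "plan": [
    {"x":0,"y":0,"z":0,"ax":0,"ay":0,"az":0,"grip":0},
    {"x":0,"y":0,"z":-10,"ax":0,"ay":0,"az":0,"grip":0},
    {"x":0,"y":0,"z":-25,"ax":0,"ay":0,"az":0,"grip":0},
    {"x":0,"y":0,"z":-35,"ax":0,"ay":0,"az":0,"grip":0},
    {"x":-35,"y":0,"z":-10,"ax":0,"ay":0,"az":0,"grip":-1}
  ]
}}

```text
clock: 9.12
position: [0.5609, -0.0592, 0.2293]
orientation: [[0.999, -0.039, 0.012], [-0.039, -0.999, -0.004], [0.012, 0.003, -1.0]]
ft_force: [0.2, 0.8, 1.0]
finger_gap: 0.371
grasp_force: 0.0
```

{"method": "carry_out", "body": {
  "plan": [
    {"x":-35,"y":0,"z":0,"ax":0,"ay":0,"az":0,"grip":-1},
    {"x":-35,"y":0,"z":0,"ax":0,"ay":0,"az":0,"grip":-1},
    {"x":-35,"y":0,"z":0,"ax":0,"ay":0,"az":0,"grip":-1},
    {"x":-15,"y":0,"z":0,"ax":0,"ay":0,"az":0,"grip":-1},
    {"x":0,"y":0,"z":0,"ax":0,"ay":0,"az":0,"grip":-1}
  ]
}}

```text
clock: 9.53
position: [0.4302, -0.0531, 0.2236]
orientation: [[0.999, -0.043, -0.003], [-0.043, -0.999, 0.004], [-0.003, -0.004, -1.0]]
ft_force: [0.5, 0.0, 0.0]
finger_gap: 0.0
grasp_force: 0.0
```

```bash
python3 - <<'E'
from h import *
rem((.435,-.049,.072),-92.3)
t=camera("top");s=camera("scene")
a=cv2.resize(t[110:210,260:400],None,fx=4,fy=4,interpolation=cv2.INTER_CUBIC)[...,::-1]
b=cv2.resize(s[190:290,260:400],None,fx=4,fy=4,interpolation=cv2.INTER_CUBIC)[...,::-1]
cv2.imwrite("pics/c3.png",cv2.resize(np.vstack([a,b]),None,fx=.75,fy=.75))
for n,im,roi in(("top",t,(295,135,375,192)),("scene",s,(280,195,375,280))):
    b_=blob((im.max(2)<60),roi);r=cv2.minAreaRect(b_);print(n,r,[plane(n,p,.138)[:2].round(4) for p in cv2.boxPoints(r)])
E
```

```text
clock 9.53 pos [ 0.4302 -0.0531  0.2236] tooly -92.4 zax [-0.003  0.004 -1.   ] rem [  5.1  -3.7 151.6] az -0.1 F [0.5 0.  0. ] gap 0.0 gf 0.0
top ((333.742431640625, 161.45343017578125), (54.37013244628906, 38.15902328491211), 2.12109637260437) [array([0.5255, 0.0339]), array([0.6551, 0.0283]), array([ 0.647 , -0.1551]), array([ 0.5173, -0.1479])]
scene ((326.223876953125, 238.4956817626953), (36.4254264831543, 57.680946350097656), 65.69544982910156) [array([ 0.525 , -0.1498]), array([0.5333, 0.0363]), array([0.6517, 0.026 ]), array([ 0.6415, -0.1554])]
```

View pics/c3.png

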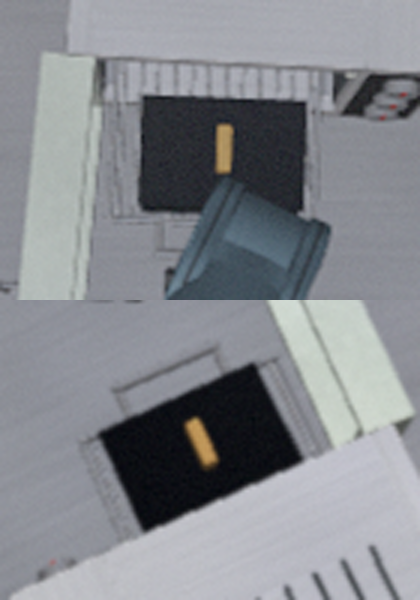

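The lid is seated flat and square on the tin: all four rim sides are covered evenly, with its grip at crop (224,148) top and (200,442) scene. The bar is in view at scene crop (165,365). Next, down in front of the bar.

{"method": "carry_out", "body": {
  "plan": [
    {"x":5,"y":-4,"z":25,"ax":0,"ay":0,"az":1,"grip":-1},
    {"x":0,"y":0,"z":38,"ax":0,"ay":0,"az":0,"grip":-1},
    {"x":0,"y":0,"z":38,"ax":0,"ay":0,"az":0,"grip":-1},
    {"x":0,"y":0,"z":35,"ax":0,"ay":0,"az":0,"grip":-1},
    {"x":0,"y":0,"z":18,"ax":0,"ay":0,"az":0,"grip":-1}
  ]
}}

```text
clock: 10.05
position: [0.4389, -0.0498, 0.0663]
orientation: [[0.998, -0.058, -0.003], [-0.058, -0.998, -0.001], [-0.003, 0.001, -1.0]]
ft_force: [-0.1, 0.7, 0.4]
finger_gap: -0.0
grasp_force: 0.0
```

{"method": "carry_out", "body": {
  "plan": [
    {"x":5,"y":0,"z":0,"ax":0,"ay":0,"az":0,"grip":-1},
    {"x":7,"y":0,"z":0,"ax":0,"ay":0,"az":0,"grip":-1},
    {"x":7,"y":0,"z":0,"ax":0,"ay":0,"az":0,"grip":-1},
    {"x":7,"y":0,"z":0,"ax":0,"ay":0,"az":0,"grip":-1},
    {"x":7,"y":0,"z":0,"ax":0,"ay":0,"az":0,"grip":-1}
  ]
}}

```text
clock: 10.47
position: [0.4733, -0.0518, 0.0709]
orientation: [[0.998, -0.058, 0.001], [-0.058, -0.998, -0.0], [0.001, 0.0, -1.0]]
ft_force: [-3.1, -0.8, 2.6]
finger_gap: 0.004
grasp_force: 1.6
```

{"method": "carry_out", "body": {
  "plan": [
    {"x":8,"y":0,"z":0,"ax":0,"ay":0,"az":0,"grip":-1},
    {"x":8,"y":0,"z":0,"ax":0,"ay":0,"az":0,"grip":-1},
    {"x":8,"y":0,"z":0,"ax":0,"ay":0,"az":0,"grip":-1},
    {"x":8,"y":0,"z":0,"ax":0,"ay":0,"az":0,"grip":-1},
    {"x":8,"y":0,"z":0,"ax":0,"ay":0,"az":0,"grip":-1}
  ]
}}

```text
clock: 10.88
position: [0.5128, -0.0537, 0.0699]
orientation: [[0.998, -0.058, 0.0], [-0.058, -0.998, 0.0], [-0.0, -0.0, -1.0]]
ft_force: [-4.2, -0.3, 2.6]
finger_gap: 0.001
grasp_force: 1.6
```

{"method": "carry_out", "body": {
  "plan": [
    {"x":8,"y":0,"z":0,"ax":0,"ay":0,"az":0,"grip":-1},
    {"x":8,"y":0,"z":0,"ax":0,"ay":0,"az":0,"grip":-1},
    {"x":8,"y":0,"z":0,"ax":0,"ay":0,"az":0,"grip":-1},
    {"x":8,"y":0,"z":0,"ax":0,"ay":0,"az":0,"grip":-1},
    {"x":8,"y":0,"z":0,"ax":0,"ay":0,"az":0,"grip":-1}
  ]
}}

```text
clock: 11.3
position: [0.5527, -0.056, 0.0697]
orientation: [[0.998, -0.058, -0.0], [-0.058, -0.998, 0.0], [-0.0, -0.0, -1.0]]
ft_force: [-3.0, 1.4, 2.1]
finger_gap: 0.002
grasp_force: 1.6
```

{"method": "carry_out", "body": {
  "plan": [
    {"x":8,"y":0,"z":0,"ax":0,"ay":0,"az":0,"grip":-1},
    {"x":8,"y":0,"z":0,"ax":0,"ay":0,"az":0,"grip":-1},
    {"x":8,"y":0,"z":0,"ax":0,"ay":0,"az":0,"grip":-1},
    {"x":8,"y":0,"z":0,"ax":0,"ay":0,"az":0,"grip":-1},
    {"x":8,"y":0,"z":0,"ax":0,"ay":0,"az":0,"grip":-1}
  ]
}}

```text
clock: 11.72
position: [0.5926, -0.0584, 0.0697]
orientation: [[0.998, -0.058, -0.0], [-0.058, -0.998, 0.0], [-0.0, -0.0, -1.0]]
ft_force: [-2.8, 1.8, 2.2]
finger_gap: -0.001
grasp_force: 1.6
```

{"method": "carry_out", "body": {
  "plan": [
    {"x":4,"y":0,"z":0,"ax":0,"ay":0,"az":0,"grip":-1},
    {"x":3,"y":0,"z":0,"ax":0,"ay":0,"az":0,"grip":-1},
    {"x":3,"y":0,"z":0,"ax":0,"ay":0,"az":0,"grip":-1}
  ]
}}

```text
clock: 11.97
position: [0.602, -0.0591, 0.0697]
orientation: [[0.998, -0.058, -0.0], [-0.058, -0.998, 0.0], [-0.0, -0.0, -1.0]]
ft_force: [-2.9, 1.5, 1.4]
finger_gap: -0.0
grasp_force: 1.4
```

{"method": "carry_out", "body": {
  "plan": [
    {"x":3,"y":0,"z":0,"ax":0,"ay":0,"az":0,"grip":-1},
    {"x":3,"y":0,"z":0,"ax":0,"ay":0,"az":0,"grip":-1}
  ]
}}

```text
clock: 12.13
position: [0.6077, -0.0595, 0.0697]
orientation: [[0.998, -0.059, -0.0], [-0.059, -0.998, 0.0], [-0.0, -0.0, -1.0]]
ft_force: [-3.0, 1.6, 1.0]
finger_gap: -0.002
grasp_force: 1.4
```

{"method": "carry_out", "body": {
  "plan": [
    {"x":2,"y":0,"z":0,"ax":0,"ay":0,"az":0,"grip":-1},
    {"x":1,"y":0,"z":0,"ax":0,"ay":0,"az":0,"grip":-1}
  ]
}}

```text
clock: 12.3
position: [0.611, -0.0597, 0.0697]
orientation: [[0.998, -0.058, 0.0], [-0.058, -0.998, -0.0], [0.0, 0.0, -1.0]]
ft_force: [-2.3, 1.9, 0.1]
finger_gap: -0.004
grasp_force: 1.3
```

{"method": "carry_out", "body": {
  "plan": [
    {"x":1,"y":0,"z":0,"ax":0,"ay":0,"az":0,"grip":-1},
    {"x":1,"y":0,"z":0,"ax":0,"ay":0,"az":0,"grip":-1}
  ]
}}

```text
clock: 12.47
position: [0.6124, -0.0597, 0.0697]
orientation: [[0.998, -0.059, -0.001], [-0.059, -0.998, 0.0], [-0.001, -0.0, -1.0]]
ft_force: [-6.7, 2.2, 3.4]
finger_gap: -0.001
grasp_force: 3.0
```

{"method": "carry_out", "body": {
  "plan": [
    {"x":1,"y":0,"z":0,"ax":0,"ay":0,"az":0,"grip":-1},
    {"x":1,"y":0,"z":0,"ax":0,"ay":0,"az":0,"grip":-1}
  ]
}}

```text
clock: 12.63
position: [0.6124, -0.0597, 0.0696]
orientation: [[0.998, -0.059, -0.005], [-0.059, -0.998, 0.001], [-0.005, -0.001, -1.0]]
ft_force: [-12.1, 3.8, 9.3]
finger_gap: 0.002
grasp_force: 6.2
```

{"method": "carry_out", "body": {
  "plan": [
    {"x":1,"y":0,"z":0,"ax":0,"ay":0,"az":0,"grip":-1},
    {"x":0,"y":0,"z":0,"ax":0,"ay":0,"az":0,"grip":-1}
  ]
}}

```text
clock: 12.8
position: [0.6124, -0.0598, 0.0694]
orientation: [[0.998, -0.059, -0.007], [-0.059, -0.998, 0.002], [-0.007, -0.002, -1.0]]
ft_force: [-11.6, 2.0, 8.2]
finger_gap: -0.001
grasp_force: 6.2
```

The shelf is home: its force climbs against the stop and the bar's position matches the stop. Next I retreat, rise and go over to the outer side of the door.

{"method": "carry_out", "body": {
  "plan": [
    {"x":-15,"y":0,"z":0,"ax":0,"ay":0,"az":0,"grip":-1},
    {"x":-30,"y":0,"z":0,"ax":0,"ay":0,"az":0,"grip":-1},
    {"x":-30,"y":0,"z":-15,"ax":0,"ay":0,"az":0,"grip":-1},
    {"x":-25,"y":0,"z":-30,"ax":0,"ay":0,"az":0,"grip":-1},
    {"x":-20,"y":0,"z":-36,"ax":0,"ay":0,"az":0,"grip":-1}
  ]
}}

```text
clock: 13.22
position: [0.4933, -0.0533, 0.1503]
orientation: [[0.998, -0.06, -0.003], [-0.06, -0.998, -0.0], [-0.003, 0.001, -1.0]]
ft_force: [1.3, 0.6, 2.1]
finger_gap: 0.002
grasp_force: 0.0
```

{"method": "carry_out", "body": {
  "plan": [
    {"x":-15,"y":0,"z":-38,"ax":0,"ay":0,"az":0,"grip":-1},
    {"x":-10,"y":0,"z":-40,"ax":0,"ay":0,"az":0,"grip":-1},
    {"x":0,"y":0,"z":-40,"ax":0,"ay":0,"az":0,"grip":-1},
    {"x":0,"y":0,"z":-40,"ax":0,"ay":0,"az":0,"grip":-1},
    {"x":0,"y":-30,"z":-20,"ax":0,"ay":0,"az":0,"grip":-1}
  ]
}}

```text
clock: 13.63
position: [0.4746, -0.028, 0.3336]
orientation: [[0.998, -0.069, 0.008], [-0.069, -0.998, -0.001], [0.008, 0.0, -1.0]]
ft_force: [1.3, -0.8, -1.1]
finger_gap: 0.001
grasp_force: 0.0
```

{"method": "carry_out", "body": {
  "plan": [
    {"x":0,"y":-40,"z":0,"ax":0,"ay":0,"az":0,"grip":-1},
    {"x":0,"y":-40,"z":0,"ax":0,"ay":0,"az":0,"grip":-1},
    {"x":0,"y":-40,"z":0,"ax":0,"ay":0,"az":0,"grip":-1},
    {"x":0,"y":-40,"z":0,"ax":0,"ay":0,"az":0,"grip":-1},
    {"x":0,"y":-40,"z":0,"ax":0,"ay":0,"az":0,"grip":-1}
  ]
}}

```text
clock: 14.05
position: [0.4852, 0.1801, 0.3295]
orientation: [[0.998, -0.059, 0.003], [-0.059, -0.998, 0.002], [0.003, -0.002, -1.0]]
ft_force: [-0.0, -0.6, -0.5]
finger_gap: -0.001
grasp_force: 0.0
```

{"method": "carry_out", "body": {
  "plan": [
    {"x":0,"y":-30,"z":0,"ax":0,"ay":0,"az":-5,"grip":-1},
    {"x":0,"y":0,"z":0,"ax":0,"ay":0,"az":-7,"grip":-1},
    {"x":0,"y":0,"z":0,"ax":0,"ay":0,"az":-7,"grip":-1},
    {"x":0,"y":0,"z":0,"ax":0,"ay":0,"az":-7,"grip":-1},
    {"x":0,"y":0,"z":0,"ax":0,"ay":0,"az":-7,"grip":-1}
  ]
}}

```text
clock: 14.47
position: [0.4871, 0.208, 0.3292]
orientation: [[0.866, 0.499, 0.002], [0.499, -0.866, 0.001], [0.002, 0.001, -1.0]]
ft_force: [0.2, 0.1, -0.3]
finger_gap: 0.003
grasp_force: 0.0
```

{"method": "carry_out", "body": {
  "plan": [
    {"x":0,"y":0,"z":0,"ax":0,"ay":0,"az":-7,"grip":-1},
    {"x":0,"y":0,"z":0,"ax":0,"ay":0,"az":-7,"grip":-1},
    {"x":0,"y":0,"z":0,"ax":0,"ay":0,"az":-7,"grip":-1},
    {"x":0,"y":0,"z":0,"ax":0,"ay":0,"az":-7,"grip":-1},
    {"x":0,"y":0,"z":0,"ax":0,"ay":0,"az":-7,"grip":-1}
  ]
}}

```text
clock: 14.88
position: [0.4872, 0.2078, 0.3293]
orientation: [[0.424, 0.906, 0.002], [0.906, -0.424, 0.001], [0.002, 0.002, -1.0]]
ft_force: [-0.4, 0.5, 0.1]
finger_gap: -0.002
grasp_force: 0.0
```

{"method": "carry_out", "body": {
  "plan": [
    {"x":0,"y":0,"z":0,"ax":0,"ay":0,"az":-7,"grip":-1},
    {"x":0,"y":0,"z":0,"ax":0,"ay":0,"az":-7,"grip":-1},
    {"x":0,"y":0,"z":0,"ax":0,"ay":0,"az":-6,"grip":-1},
    {"x":0,"y":0,"z":0,"ax":0,"ay":0,"az":0,"grip":-1}
  ]
}}

```text
clock: 15.22
position: [0.4871, 0.2077, 0.3293]
orientation: [[0.091, 0.996, 0.002], [0.996, -0.091, 0.001], [0.001, 0.002, -1.0]]
ft_force: [0.0, 0.7, -0.3]
finger_gap: -0.003
grasp_force: 0.0
```

```bash
python3 - <<'E'
from h import *
rem((.45,.191,.173),-5.2)
t=camera("top");s=camera("scene")
a=cv2.resize(t[80:260,230:400],None,fx=3,fy=3,interpolation=cv2.INTER_CUBIC)[...,::-1]
b=cv2.resize(s[120:300,260:430],None,fx=3,fy=3,interpolation=cv2.INTER_CUBIC)[...,::-1]
cv2.imwrite("pics/c4.png",cv2.resize(np.hstack([a,b]),None,fx=.75,fy=.75))
# planned arc, in tool axes: contact radius arm
H=np.array([.675,.0747])
for th in np.arange(92,-1,-6.):
    d=np.radians(-93.4-th);D=np.array([np.cos(d),np.sin(d)]);n=np.radians(-183.4-th);N=np.array([np.cos(n),np.sin(n)])
    print(th,(H+.235*D+.066*N).round(3),end=" ")
E
```

```text
clock 15.22 pos [0.4871 0.2077 0.3293] tooly -5.2 zax [ 0.002  0.001 -1.   ] rem [-20.2 -35.7 156.2] az -0.0 F [ 0.   0.7 -0.3] gap -0.003 gf 0.0
92.0 [0.447 0.163] 86.0 [0.439 0.138] 80.0 [0.434 0.113] 74.0 [0.431 0.088] 68.0 [0.431 0.062] 62.0 [0.434 0.037] 56.0 [0.439 0.012] 50.0 [ 0.447 -0.012] 44.0 [ 0.457 -0.036] 38.0 [ 0.47  -0.058] 32.0 [ 0.485 -0.079] 26.0 [ 0.502 -0.098] 20.0 [ 0.521 -0.115] 14.0 [ 0.542 -0.13 ] 8.0 [ 0.564 -0.143] 2.0 [ 0.587 -0.153]
```

View pics/c4.png

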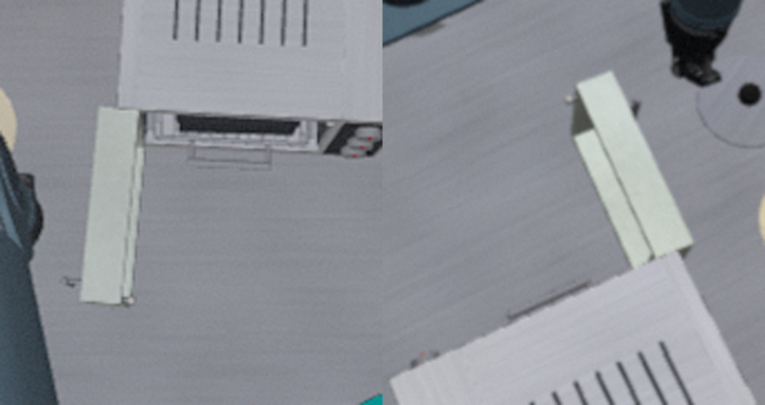

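The shelf is home, with its bar at top crop (230,160) just in front of the oven, and the door is still open with its free outer corner at (82,300). Next I lower beside the outer face and swing the door.

{"method": "carry_out", "body": {
  "plan": [
    {"x":-8,"y":-20,"z":20,"ax":0,"ay":0,"az":0,"grip":-1},
    {"x":-5,"y":-15,"z":38,"ax":0,"ay":0,"az":0,"grip":-1},
    {"x":0,"y":0,"z":38,"ax":0,"ay":0,"az":0,"grip":-1},
    {"x":0,"y":0,"z":38,"ax":0,"ay":0,"az":0,"grip":-1},
    {"x":0,"y":0,"z":22,"ax":0,"ay":0,"az":0,"grip":-1}
  ]
}}

```text
clock: 15.73
position: [0.4486, 0.1977, 0.1698]
orientation: [[0.097, 0.995, -0.002], [0.995, -0.097, -0.002], [-0.002, -0.002, -1.0]]
ft_force: [-1.5, 0.2, 0.2]
finger_gap: -0.001
grasp_force: 0.0
```

{"method": "carry_out", "body": {
  "plan": [
    {"x":-8,"y":0,"z":0,"ax":0,"ay":0,"az":0,"grip":-1},
    {"x":-8,"y":0,"z":0,"ax":0,"ay":0,"az":0,"grip":-1},
    {"x":-8,"y":0,"z":0,"ax":0,"ay":0,"az":0,"grip":-1},
    {"x":-6,"y":-1,"z":0,"ax":0,"ay":0,"az":0,"grip":-1},
    {"x":-6,"y":-1,"z":0,"ax":0,"ay":0,"az":-1,"grip":-1}
  ]
}}

```text
clock: 16.15
position: [0.446, 0.1624, 0.1744]
orientation: [[0.077, 0.997, 0.003], [0.997, -0.077, 0.002], [0.002, 0.003, -1.0]]
ft_force: [-0.1, 1.6, 0.4]
finger_gap: -0.002
grasp_force: 0.0
```

```bash
python3 - <<'E'
from h import *
rem((.447,.163,.173),-5.2)
E
```

```text
clock 16.15 pos [0.446  0.1624 0.1744] tooly -4.4 zax [ 0.003  0.002 -1.   ] rem [0.7 1.  1.4] az 0.8 F [-0.1  1.6  0.4] gap -0.002 gf 0.0
```

{"method": "carry_out", "body": {
  "plan": [
    {"x":-12.8,"y":-3,"z":0,"ax":0,"ay":0,"az":-3,"grip":-1},
    {"x":-12.8,"y":-3,"z":0,"ax":0,"ay":0,"az":-3,"grip":-1},
    {"x":-12.8,"y":-3,"z":0,"ax":0,"ay":0,"az":-3,"grip":-1},
    {"x":-12.8,"y":-3,"z":0,"ax":0,"ay":0,"az":-3,"grip":-1},
    {"x":-12.8,"y":-3,"z":0,"ax":0,"ay":0,"az":-3,"grip":-1}
  ]
}}

```text
clock: 16.57
position: [0.4319, 0.0983, 0.1739]
orientation: [[-0.188, 0.982, 0.002], [0.982, 0.188, 0.002], [0.002, 0.002, -1.0]]
ft_force: [0.1, 1.7, 0.3]
finger_gap: 0.003
grasp_force: 0.0
```

{"method": "carry_out", "body": {
  "plan": [
    {"x":-12.8,"y":-3,"z":0,"ax":0,"ay":0,"az":-3,"grip":-1},
    {"x":-12.8,"y":-3,"z":0,"ax":0,"ay":0,"az":-3,"grip":-1},
    {"x":-12.8,"y":-3,"z":0,"ax":0,"ay":0,"az":-3,"grip":-1},
    {"x":-12.8,"y":-3,"z":0,"ax":0,"ay":0,"az":-3,"grip":-1},
    {"x":-12.8,"y":-3,"z":0,"ax":0,"ay":0,"az":-3,"grip":-1}
  ]
}}

```text
clock: 16.98
position: [0.4356, 0.0327, 0.1737]
orientation: [[-0.436, 0.9, 0.001], [0.9, 0.436, 0.001], [0.001, 0.002, -1.0]]
ft_force: [-0.3, 1.7, -1.0]
finger_gap: 0.001
grasp_force: 0.0
```

{"method": "carry_out", "body": {
  "plan": [
    {"x":-12.8,"y":-3,"z":0,"ax":0,"ay":0,"az":-3,"grip":-1},
    {"x":-12.8,"y":-3,"z":0,"ax":0,"ay":0,"az":-3,"grip":-1},
    {"x":-12.8,"y":-3,"z":0,"ax":0,"ay":0,"az":-3,"grip":-1},
    {"x":-12.8,"y":-3,"z":0,"ax":0,"ay":0,"az":-3,"grip":-1},
    {"x":-12.8,"y":-3,"z":0,"ax":0,"ay":0,"az":-3,"grip":-1}
  ]
}}

```text
clock: 17.4
position: [0.4564, -0.0297, 0.1737]
orientation: [[-0.654, 0.757, 0.001], [0.757, 0.654, 0.001], [0.0, 0.001, -1.0]]
ft_force: [-1.0, 1.7, -0.7]
finger_gap: 0.002
grasp_force: 0.0
```

```bash
cat >> h.py <<'E'
def door():
    o=get_obs();H=np.array([.675,.0747]);R=o["orientation"];xa=np.degrees(np.arctan2(R[1,0],R[0,0]))
    v=o["position"][:2]-H;r=np.hypot(*v);phi=np.degrees(np.arctan2(v[1],v[0]))
    # contact: v = s D + .066 N ; N = D-90deg
    s=np.sqrt(r*r-.066**2);dang=phi+np.degrees(np.arctan2(.066,s));th=(-93.4-dang)%360
    th=th-360 if th>180 else th
    N=-183.4-th;print("s",s.round(4),"theta",th.round(2),"toolx minus N",((xa-N+180)%360-180).round(1),"F along -N",(-o["ft_force"][:2]@[np.cos(np.radians(N)),np.sin(np.radians(N))]*-1).round(1))
    rem(o["position"],0)
E
python3 - <<'E'
from h import *
door()
E
```

```text
s 0.233 theta 45.26 toolx minus N -0.5 F along -N 2.0
clock 17.4 pos [ 0.4564 -0.0297  0.1737] tooly 40.8 zax [ 0.001  0.001 -1.   ] rem [0. 0. 0.] az 40.8 F [-1.   1.7 -0.7] gap 0.002 gf 0.0
```

{"method": "carry_out", "body": {
  "plan": [
    {"x":-12.8,"y":-3,"z":0,"ax":0,"ay":0,"az":-3,"grip":-1},
    {"x":-12.8,"y":-3,"z":0,"ax":0,"ay":0,"az":-3,"grip":-1},
    {"x":-12.8,"y":-3,"z":0,"ax":0,"ay":0,"az":-3,"grip":-1},
    {"x":-12.8,"y":-3,"z":0,"ax":0,"ay":0,"az":-3,"grip":-1},
    {"x":-12.8,"y":-3,"z":0,"ax":0,"ay":0,"az":-3,"grip":-1}
  ]
}}

```text
clock: 17.82
position: [0.4926, -0.0844, 0.1737]
orientation: [[-0.827, 0.562, 0.001], [0.562, 0.827, 0.001], [-0.0, 0.001, -1.0]]
ft_force: [-1.9, 2.0, 0.6]
finger_gap: -0.0
grasp_force: 0.0
```

{"method": "carry_out", "body": {
  "plan": [
    {"x":-12.8,"y":-3,"z":0,"ax":0,"ay":0,"az":-3,"grip":-1},
    {"x":-12.8,"y":-3,"z":0,"ax":0,"ay":0,"az":-3,"grip":-1},
    {"x":-10.6,"y":-2.5,"z":0,"ax":0,"ay":0,"az":-2.5,"grip":-1},
    {"x":-8.5,"y":-2,"z":0,"ax":0,"ay":0,"az":-2,"grip":-1},
    {"x":-8.5,"y":-2,"z":0,"ax":0,"ay":0,"az":-2,"grip":-1}
  ]
}}

```text
clock: 18.23
position: [0.5329, -0.1216, 0.1738]
orientation: [[-0.929, 0.371, 0.001], [0.371, 0.929, -0.0], [-0.001, 0.0, -1.0]]
ft_force: [-0.9, 0.5, -0.0]
finger_gap: 0.001
grasp_force: 0.0
```

{"method": "carry_out", "body": {
  "plan": [
    {"x":-8.5,"y":-2,"z":0,"ax":0,"ay":0,"az":-2,"grip":-1},
    {"x":-8.5,"y":-2,"z":0,"ax":0,"ay":0,"az":-2,"grip":-1},
    {"x":-8.5,"y":-2,"z":0,"ax":0,"ay":0,"az":-2,"grip":-1},
    {"x":-6.4,"y":-1.5,"z":0,"ax":0,"ay":0,"az":-1.5,"grip":-1}
  ]
}}

```text
clock: 18.57
position: [0.5607, -0.1391, 0.1739]
orientation: [[-0.969, 0.246, 0.001], [0.246, 0.969, -0.0], [-0.001, -0.0, -1.0]]
ft_force: [-0.9, 0.0, 0.4]
finger_gap: 0.002
grasp_force: 0.0
```

```bash
python3 - <<'E'
from h import *
door()
E
```

```text
s 0.2333 theta 8.92 toolx minus N -1.9 F along -N 0.9
clock 18.57 pos [ 0.5607 -0.1391  0.1739] tooly 75.8 zax [ 0.001 -0.    -1.   ] rem [0. 0. 0.] az 75.8 F [-0.9  0.   0.4] gap 0.002 gf 0.0
```

{"method": "carry_out", "body": {
  "plan": [
    {"x":-4.2,"y":-1,"z":0,"ax":0,"ay":0,"az":-1.5,"grip":-1},
    {"x":-4.2,"y":-1,"z":0,"ax":0,"ay":0,"az":-1.5,"grip":-1},
    {"x":-4.2,"y":-1,"z":0,"ax":0,"ay":0,"az":-1,"grip":-1},
    {"x":-4.2,"y":-1,"z":0,"ax":0,"ay":0,"az":-1,"grip":-1}
  ]
}}

```text
clock: 18.9
position: [0.5761, -0.1462, 0.1734]
orientation: [[-0.987, 0.161, 0.001], [0.161, 0.987, -0.0], [-0.001, -0.0, -1.0]]
ft_force: [-0.6, -0.6, 1.5]
finger_gap: -0.0
grasp_force: 0.0
```

{"method": "carry_out", "body": {
  "plan": [
    {"x":-4,"y":-1,"z":0,"ax":0,"ay":0,"az":-1,"grip":-1},
    {"x":-3,"y":-1,"z":0,"ax":0,"ay":0,"az":-1,"grip":-1}
  ]
}}

```text
clock: 19.07
position: [0.5812, -0.1484, 0.173]
orientation: [[-0.992, 0.126, -0.003], [0.126, 0.992, 0.001], [0.004, 0.001, -1.0]]
ft_force: [-11.4, 3.9, 12.4]
finger_gap: -0.001
grasp_force: 0.0
```

{"method": "carry_out", "body": {
  "plan": [
    {"x":-3,"y":0,"z":0,"ax":0,"ay":0,"az":0,"grip":-1},
    {"x":-2,"y":0,"z":0,"ax":0,"ay":0,"az":0,"grip":-1}
  ]
}}

```text
clock: 19.23
position: [0.5863, -0.15, 0.173]
orientation: [[-0.992, 0.128, -0.003], [0.128, 0.992, 0.0], [0.003, -0.0, -1.0]]
ft_force: [-5.5, -1.5, 4.6]
finger_gap: -0.001
grasp_force: 0.0
```

```bash
python3 - <<'E'
from h import *
door()
E
```

```text
s 0.2324 theta 2.3 toolx minus N -1.6 F along -N 5.3
clock 19.23 pos [ 0.5863 -0.15    0.173 ] tooly 82.7 zax [-0.003  0.    -1.   ] rem [0. 0. 0.] az 82.7 F [-5.5 -1.5  4.6] gap -0.001 gf 0.0
```

Catch force met (about 12 N) and passing. Press on in small steps.

{"method": "carry_out", "body": {
  "plan": [
    {"x":-2,"y":0,"z":0,"ax":0,"ay":0,"az":-0.5,"grip":-1},
    {"x":-2,"y":0,"z":0,"ax":0,"ay":0,"az":-0.5,"grip":-1}
  ]
}}

```text
clock: 19.4
position: [0.5911, -0.1503, 0.173]
orientation: [[-0.994, 0.11, -0.001], [0.11, 0.994, -0.0], [0.001, -0.0, -1.0]]
ft_force: [-12.2, -0.6, 10.0]
finger_gap: -0.004
grasp_force: 0.0
```

{"method": "carry_out", "body": {
  "plan": [
    {"x":-2,"y":0,"z":0,"ax":0,"ay":0,"az":-0.5,"grip":-1},
    {"x":-1,"y":0,"z":0,"ax":0,"ay":0,"az":0,"grip":-1}
  ]
}}

```text
clock: 19.57
position: [0.591, -0.1503, 0.1728]
orientation: [[-0.995, 0.101, -0.008], [0.101, 0.995, 0.002], [0.008, 0.001, -1.0]]
ft_force: [-18.7, 1.5, 16.9]
finger_gap: -0.001
grasp_force: 0.0
```

{"method": "carry_out", "body": {
  "plan": [
    {"x":-1,"y":0,"z":0,"ax":0,"ay":0,"az":0,"grip":-1},
    {"x":-1,"y":0,"z":0,"ax":0,"ay":0,"az":0,"grip":-1}
  ]
}}

```text
clock: 19.73
position: [0.5909, -0.1502, 0.1729]
orientation: [[-0.995, 0.101, -0.012], [0.101, 0.995, 0.003], [0.012, 0.002, -1.0]]
ft_force: [-26.6, 3.1, 21.8]
finger_gap: 0.0
grasp_force: 0.0
```

```bash
python3 - <<'E'
from h import *
door()
E
```

```text
s 0.2309 theta 1.15 toolx minus N -1.3 F along -N 26.8
clock 19.73 pos [ 0.5909 -0.1502  0.1729] tooly 84.2 zax [-0.012  0.003 -1.   ] rem [0. 0. 0.] az 84.2 F [-26.6   3.1  21.8] gap 0.0 gf 0.0
```

{"method": "carry_out", "body": {
  "plan": [
    {"x":6,"y":0,"z":0,"ax":0,"ay":0,"az":0,"grip":-1},
    {"x":15,"y":0,"z":0,"ax":0,"ay":0,"az":0,"grip":-1},
    {"x":30,"y":0,"z":0,"ax":0,"ay":0,"az":0,"grip":-1},
    {"x":30,"y":0,"z":-20,"ax":0,"ay":0,"az":0,"grip":-1},
    {"x":20,"y":0,"z":-35,"ax":0,"ay":0,"az":0,"grip":-1}
  ]
}}

```text
clock: 20.15
position: [0.4915, -0.139, 0.2249]
orientation: [[-0.995, 0.101, -0.008], [0.101, 0.995, 0.001], [0.008, 0.0, -1.0]]
ft_force: [0.0, 0.2, 1.2]
finger_gap: -0.002
grasp_force: 0.0
```

{"method": "carry_out", "body": {
  "plan": [
    {"x":10,"y":0,"z":-35,"ax":0,"ay":0,"az":0,"grip":-1},
    {"x":0,"y":-30,"z":-20,"ax":0,"ay":0,"az":0,"grip":-1},
    {"x":0,"y":-40,"z":0,"ax":0,"ay":0,"az":0,"grip":-1},
    {"x":0,"y":-40,"z":0,"ax":0,"ay":0,"az":0,"grip":-1},
    {"x":0,"y":-20,"z":0,"ax":0,"ay":0,"az":0,"grip":-1}
  ]
}}

```text
clock: 20.57
position: [0.4722, -0.2734, 0.284]
orientation: [[-0.994, 0.105, 0.003], [0.105, 0.994, -0.003], [-0.003, -0.003, -1.0]]
ft_force: [0.7, -1.4, 0.2]
finger_gap: -0.001
grasp_force: 0.0
```

{"method": "carry_out", "body": {
  "plan": [
    {"x":0,"y":0,"z":0,"ax":0,"ay":0,"az":0,"grip":-1},
    {"x":0,"y":0,"z":0,"ax":0,"ay":0,"az":0,"grip":-1},
    {"x":0,"y":0,"z":0,"ax":0,"ay":0,"az":0,"grip":-1}
  ]
}}

```text
clock: 20.82
position: [0.4734, -0.2673, 0.2826]
orientation: [[-0.995, 0.1, 0.0], [0.1, 0.995, 0.001], [-0.0, 0.001, -1.0]]
ft_force: [-0.2, 0.1, 0.2]
finger_gap: 0.004
grasp_force: 0.0
```

```bash
python3 - <<'E'
from h import *
t=camera("top");s=camera("scene")
a=cv2.resize(t[80:230,230:460],None,fx=3.4,fy=3.4,interpolation=cv2.INTER_CUBIC)[...,::-1]
b=cv2.resize(s[170:320,200:430],None,fx=3.4,fy=3.4,interpolation=cv2.INTER_CUBIC)[...,::-1]
cv2.imwrite("pics/c5.png",cv2.resize(np.vstack([a,b]),None,fx=.58,fy=.58))
cv2.imwrite("pics/c6.png",np.vstack([cv2.resize(t[120:170,270:420],None,fx=5.2,fy=5.2,interpolation=cv2.INTER_CUBIC),cv2.resize(s[210:270,255:405],None,fx=5.2,fy=5.2,interpolation=cv2.INTER_CUBIC)])[...,::-1])
rem((.5,-.05,.3),90)
E
```

```text
clock 20.92 pos [ 0.4735 -0.2668  0.2826] tooly 84.3 zax [ 0.     0.001 -1.   ] rem [ -4.9 218.3 -17.2] az -5.7 F [ 0.2  0.1 -0.5] gap -0.0 gf 0.0
```

View pics/c6.png

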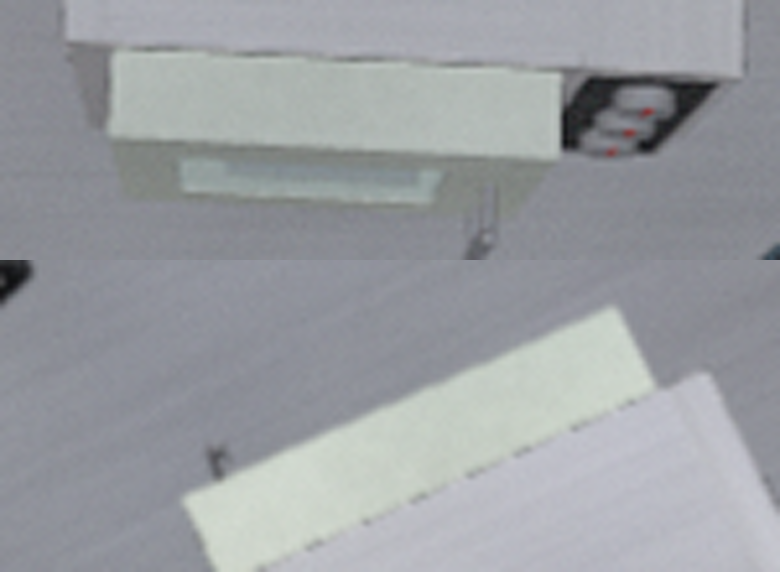

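The door is flush: its top face has even depth against the oven front in the top view (rows 50 to 135 at the left, 72 to 158 at the right) and runs parallel to it in the scene view. The robot is clear of everything.

```bash
python3 -c "
from cell import *
print(sign_off())"
```

```text
the job is handed in; nothing more can be done
None
```

The lid is seated squarely on the tin, the shelf is pushed fully home, and the oven door is shut flush past its catch; I handed the job in at about 21 s and the sign-off returned no verdict.

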